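# Rock the tube block out of the dry block heater

## Task

The tube block of the dry block heater is due to be changed. Lift the blue cover off the heater and set it down gently on the narrow raised ledge, upright and let go; then take hold of the aluminium block in the heater and rock it side to side, one long side up first and then the other, until its catches free it, without lifting, tipping or dragging the heater along. Finish still holding the block level and just clear above its well, and leave the other things on the bench and ledge alone.

Things in the scene. Friction and masses are not known exactly. Their poses are not given: they have to be found in the camera images.
- heater: dry block heater, 3 kg, loose on four rubber feet. White housing 200 mm wide (its y), x = -165 to +75 mm; origin on the bench under the centre of the well, x away from its sloped control panel, z up. Flat deck at z = 90 mm. The well in it, 83 mm (x) by 53 mm (y), is 22 mm deep; a sprung catch bar in each long wall hooks over the block's foot. Start: yaw within 0.4 rad of the world's
- well_floor (a point): centre of the well's floor in the heater (z = 68 mm over the bench), axes as the heater
- catch_left (a joint): spring travel (m) of the brass catch bar in the well's +y wall: 6 mm round, 50 mm long along x, centre 7 mm above the well's floor. 0: fully in, over the foot; grows to about 0.002 as the foot's slope pushes it out; it lets go at 5 mm of lift on that side and snaps back under the foot at 7 to 10 mm. Takes about 20 to 30 N of lift at that side
- catch_right (a joint): the same for the catch in the -y wall. Pulling straight up meets both catches at once, more than the heater's weight, and lifts the heater. With one foot edge down, the other passes its catch at 7 to 11 degrees of tilt about the heater's x axis (room for 12). With both edges up 7 mm or more the block is free and lifts straight out
- block: aluminium tube block seated in the well, hidden under the cover at the start, about 0.5 kg: 80 mm (x) by 45 mm (y) by 60 mm high, with 2 x 4 tube holes in its top; the foot flares to 50 mm wide (y) over the lowest 2 mm and tapers back to 45 mm at 7 mm up. Origin in the centre of its underside, axes as the heater's; seated, its top stands 38 mm above the deck. Grip it across its 45 mm.
- block_left_foot (a point): bottom edge of the block's +y long side, in the middle of its length (25 mm from the block's origin)
- block_right_foot (a point): bottom edge of the block's -y long side, in the middle of its length (25 mm from the block's origin)
- cover: blue plastic cap, about 0.15 kg, open below, standing on the heater's deck over the block: 96 mm (x) by 63 mm (y) by 46 mm high, wall 3 mm, about 6 mm of room round the block; on top a white grip bar 50 mm (x) by 18 mm (y), 26 mm high (z = 46 to 72 mm). Origin in the centre of its rim plane (its underside).
- cover_grip (a point): middle of the cover's white grip bar, 59 mm above the cover's rim
- riser: fixed bench riser, a narrow raised ledge: grey board 400 mm long (its x) and 90 mm deep (its y), top at z = 110 mm, on two pale end frames. Origin on the bench under its middle. A bottle and a jar stand near its two ends; the middle 180 mm are free.
- ledge (a point): centre of the top of the riser's board, 110 mm above the bench, axes as the riser
- reagent_bottle: amber bottle with a blue cap on one end of the ledge, 48 mm diameter, 95 mm high, origin under its middle; leave alone
- bead_jar: white jar on the other end of the ledge, 52 mm diameter, 60 mm high, origin under its middle; leave alone
- spare_block: spare aluminium block with three large holes on the bench, same outer size as the block (80 x 45 x 60 mm), origin under its middle; leave alone
- tube_rack: orange tube rack with four green-capped tubes on the bench, 100 mm (x) by 50 mm (y), 47 mm high, origin under its middle; leave alone
There are look-alikes about, which are no part of the job. Leave any red look-alike of the cover alone.

How it is judged (in metres and radians):
On the way, in this order (a step that is already met when the one before it is completed fails the run):
1. the cover stands upright on the ledge, let go (z of cover in the frame of ledge between -0.004 and 0.004 m and angle between cover's own z axis and vertical below 0.06 rad and contact force between cover and riser above 0.4 N and contact force between cover and the fingers below 0.05 N), for 0.2 s.
2. one long side of the block is rocked up past its catch (6 mm) while the other side is still down (under 4 mm) (((z of block_left_foot in the frame of well_floor above 0.006 m and z of block_right_foot in the frame of well_floor below 0.004 m) or (z of block_right_foot in the frame of well_floor above 0.006 m and z of block_left_foot in the frame of well_floor below 0.004 m))), for 0.05 s.
3. the other side is up too, both catches passed (z of each of block_left_foot, block_right_foot in the frame of well_floor above 0.006 m), for 0.05 s.
At the end, for the whole second after the job is handed in: Block held still in the fingers, level within 8 degrees, over its well (40 mm), underside 3 to 53 mm above the deck, touching neither heater nor cover; cover upright and let go on the ledge; heater flat on the bench, shifted under 25 mm; bottle, jar, spare block, rack shifted under 20 mm (all of step 1 and z of each of block_left_foot, block_right_foot in the frame of well_floor above 0.025 m and z of block in the frame of well_floor below 0.075 m and horizontal distance between block and well_floor below 0.04 m and angle between block's own z axis and vertical below 0.15 rad and contact force between block and the fingers above 2 N and contact force between block and heater below 0.1 N and contact force between block and cover below 0.1 N and linear speed of each of block, cover below 0.02 m/s and angular speed of block below 0.15 rad/s and angle between heater's own z axis and vertical below 0.02 rad and height (world z) of heater below 0.003 m and distance of heater from where it was at the start of the episode below 0.025 m and distance of each of reagent_bottle, bead_jar, spare_block, tube_rack from where it was at the start of the episode below 0.02 m); the arm keeps its last pose, push and grip.
It fails at once if the heater is lifted or tipped (5 mm off the bench, or about 3 degrees) (height (world z) of heater above 0.005 m or angle between heater's own z axis and vertical above 0.05 rad).
It fails at once if the heater is dragged more than 25 mm (distance of heater from where it was at the start of the episode above 0.025 m).
It fails at once if the cover is dropped (falls free faster than 0.5 m/s) (contact force between cover and the fingers below 0.05 N and linear speed of cover above 0.5 m/s).
It fails at once if a bystander is knocked over or pushed more than 20 mm (distance of any of reagent_bottle, bead_jar, spare_block, tube_rack from where it was at the start of the episode above 0.02 m).
It also fails if it takes over 54 s, if anything falls off the work surface, if the arm or the gripper's body presses on something with over 40 N, if the wrist force passes 120 N, or if a joint passes its speed limit or range.

## Robot

A 6-joint arm with a two-finger parallel gripper is mounted at the origin on the work surface. World frame = base frame: x ahead of the robot, y to its left, z up, the work surface at z = 0. Lengths are in mm, angles in rad, forces in N, time in s.
With the tool pointing down it reaches from about 275 to 750 mm from the base axis. Payload 10.2 kg.
Tool frame: the origin (TCP) lies at the very end of the fingers, on their centre line; the grasp point (between the pads) lies 19 mm behind it (ctrl.grip_depth is the distance from the TCP to the grasp point, in mm); z points along the fingers, x is the direction in which the jaws open and shut, and the axes are right-handed (so a half turn about z gives the same grasp; the last joint's range is limited). The gripper opens to 85 mm and grips with 20 to 120 N. Pads are 22 mm wide; open, the fingers measure 114 mm over their backs; the gripper's body (76 mm by 85 mm) begins 54 mm behind the grasp point. The pads swing forward as they close: fully open they stand 13 mm farther back than shut.
Start: joints at [-1.497, 0.313, 1.498, -0, 1.331, -0.223], TCP at [153.529, -502.056, 231.294] pointing down, gripper open.
Joint ranges: [-2.94, 2.94], [-0.97, 2.17], [0.19, 2.56], [-1.23, 4.37], [0.02, 3.11], [-2.88, 2.88]. Speed limits (rad/s): [2.39, 2.39, 3.01, 3.14, 3.14, 3.14].

## Interface

Orientations are given as a unit quaternion [w, x, y, z].
In Python, from rig import ctrl gives the robot as it stands.
- The arm moves only by the tool play_rows, never from a script. Its argument "motion" is a list of rows, each a list of 2 entries, a list of its own where there are three numbers: the shift along the tool's x, y, z in mm, then the turn, a rotation vector about the tool's x, y, z in degrees. A call has 1 to 20 rows; each row shifts and turns the commanded pose from where the row before left it, along the tool's axes as they then stand; what a row does not reach is not made up. A row lasts 1/12 s, in which the tool goes at most 41.7 mm and 7.16 degrees, less where a joint would pass 70% of its speed; a pose out of reach is approached as far as the arm can. A call with a gripper value outside its range is refused whole. "fingers" is the finger opening in mm, from 0 to 85.4, set as the call begins (left out, the last holds). The fingers move at their own pace and stop on an object; "squeeze" is the grip in N (left out, the last holds). Time passes only in rows, so rows that do not move let the fingers close. It gives the time, the measured TCP pose, the force and the opening at its end, in the units of the state.
- ctrl.sense(): the state, without advancing time (a new reading comes with each control period).
- ctrl.capture(name): name is "scene" or "top" or "wrist"; returns the picture (400x640x3 uint8, red, green, blue); there is no depth.
- ctrl.get_calibration(name): a dict with "K" (3x3 intrinsics, pixels), "k1" (the pictures are not rectified: a ray, as slopes to the right and down, at radius r is drawn at 1 + k1 r^2 times it, then the intrinsics apply), "R" (3x3) and "t" (3): a world point X has camera coordinates R X + t; the wrist camera has in their place "tool_from_camera" (4x4, takes a point from camera to tool coordinates, whose origin is the TCP and whose axes are the tool frame's). Camera axes: x right, y down, z forward; pixel columns grow to the right and rows downward; lengths in mm; the calibration is good to about 2 mm. A picture is of the moment at which its call begins: read the wrist's pose just before it. get_calibration takes no time and is no camera call.
- ctrl.finish_job(): hands the job in, once; it reports no verdict.
Trained networks look in the newest picture that a camera, given by its name, has taken for a name from the list of things; names that differ only in an ending like _2 or _b are one class to them, and where a whole thing is asked for, a point or a joint stands for the part that bears it (a point fixed in the world has none). Each returns a list of dicts, best first, with "p" (0 to 1); they miss things now and then, are a little off and sometimes report something else, mostly with a low value. They report only what shows in the picture. A call takes as long as a camera call. They do not tell look-alikes from the thing itself.
- ctrl.spot_in(camera, name): "position" ([column, row] as shares, 0 to 1, of the picture: columns of its width, rows of its height, amid what is visible of it).
The state is a dict: "time_s": time; "joints": joint angles; "dq": joint speeds; "tau": joint torques, N m; "eef_pos": TCP position; "ee_rot": TCP orientation; "force": force on the tool from outside, world axes, zero at the start; "wrist_torque": the same for the moment, N m; "grip_width": opening from 0.0 (shut) to 1.0 (fully open).
Only numpy, scipy, OpenCV 4.12 (cv2) and the standard library are available. Lean on these libraries where they do the work, as an engineer would, in place of code of your own. Each camera call takes 0.05 s, during which the arm holds its last target. There are 200 camera calls.

## Working session

There is one attempt and no reset: what is moved stays moved. The work goes in short steps, Python scripts to look and compute and a tool call to move; the robot and the scene stay as the last step left them, time stands still between calls to the robot, and variables do not carry over. Pictures are saved under pics/ and viewed, about 8 in all and at most 12, crops included, and the job is handed in when it is done.

Besides the shell and the picture viewer there is one more tool, called after "Call:" by a JSON object that holds its "name" and its "arguments". play_rows: Moves the arm, as the interface text tells. Its arguments: {"type":"object","properties":{"motion":{"type":"array"},"fingers":{"type":"number"},"squeeze":{"type":"number"}},"required":["motion"]}

```bash
mkdir -p pics; python3 - <<'E'
from rig import ctrl
import cv2,numpy as np
a=ctrl.capture("scene");b=ctrl.capture("top")
cv2.imwrite("pics/a.png",cv2.cvtColor(np.vstack([a,b]),cv2.COLOR_RGB2BGR)[:, :])
im=np.hstack([a,b]); 
for c in("scene","top"):
  k=ctrl.get_calibration(c);print(c,k)
  for n in("cover","cover_grip","heater","riser","reagent_bottle","bead_jar","spare_block","tube_rack"):
    print(n,[(round(d["p"],2),round(d["position"][0]*640),round(d["position"][1]*400)) for d in ctrl.spot_in(c,n)[:3]])
print(ctrl.get_calibration("wrist"));print(ctrl.sense())
cv2.imwrite("pics/a.png",cv2.cvtColor(cv2.resize(np.vstack([a,b]),(480,600)),cv2.COLOR_RGB2BGR))
cv2.imwrite("pics/top.png",cv2.cvtColor(cv2.resize(b,(800,500)),cv2.COLOR_RGB2BGR))
E
```

```text
scene {'K': array([[432.74247717,   0.        , 312.17495853],
       [  0.        , 432.74247717, 202.64311591],
       [  0.        ,   0.        ,   1.        ]]), 'k1': 0.0014170488994920776, 'R': array([[ 0.10573811,  0.994361  ,  0.0081029 ],
       [ 0.86115395, -0.08749256, -0.50075835],
       [-0.49722563,  0.05992709, -0.8655492 ]]), 't': array([-153.78456462, -425.05938913, 1389.31561404])}
cover [(0.98, 461, 241), (0.87, 408, 292), (0.67, 383, 200)]
cover_grip [(0.79, 383, 197), (0.71, 406, 287), (0.61, 463, 236)]
heater [(0.79, 368, 210), (0.3, 278, 263)]
riser [(0.92, 163, 238), (0.42, 383, 198)]
reagent_bottle [(0.74, 167, 279)]
bead_jar [(0.86, 142, 168), (0.39, 383, 196)]
spare_block []
tube_rack [(0.82, 274, 169)]
top {'K': array([[454.69296346,   0.        , 310.48465418],
       [  0.        , 454.69296346, 193.73111489],
       [  0.        ,   0.        ,   1.        ]]), 'k1': -0.07788441478895743, 'R': array([[ 0.01024364, -0.99980295, -0.01700404],
       [-0.99807188, -0.0091819 , -0.06138586],
       [ 0.06121763,  0.01760007, -0.99796926]]), 't': array([ 
[... 883 characters left out ...]
0,
         1.00000000e+00]])}
{'time_s': 0.9, 'joints': array([-1.49741050e+00,  3.12907645e-01,  1.49774961e+00,  5.24533466e-07,
        1.33102245e+00, -2.23381474e-01]), 'dq': array([0.00069696, 0.00038502, 0.00116088, 0.00034282, 0.00055071,
       0.00016408]), 'tau': array([-2.07418903e-03, -4.12163723e+01, -2.59892589e+01, -3.06907177e-04,
        6.35925990e-04, -2.49729240e-06]), 'eef_pos': array([ 153.52235683, -502.03260833,  231.27156699]), 'ee_rot': array([-3.31631020e-05,  8.03875061e-01, -5.94798188e-01, -2.81916781e-05]), 'force': array([ 0.04975119,  0.60264989, -0.18399188]), 'wrist_torque': array([ 0.00545895,  0.02884374, -0.01340777]), 'grip_width': 0.9981521850083589}
```

View pics/top.png

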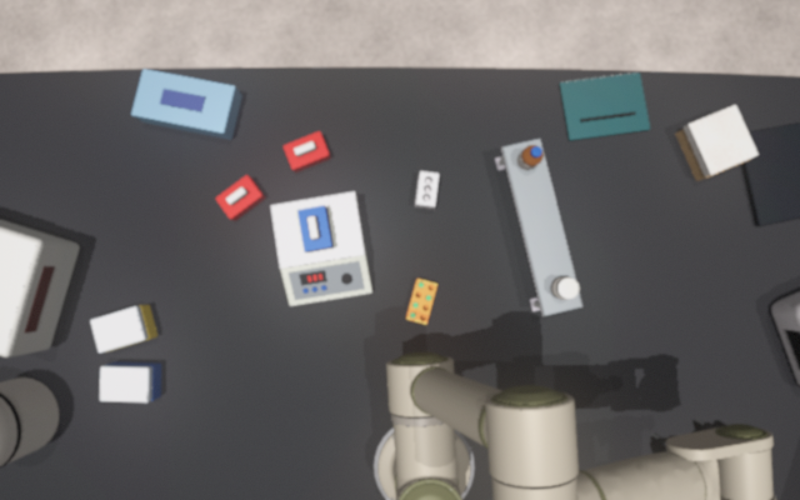

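View pics/a.png

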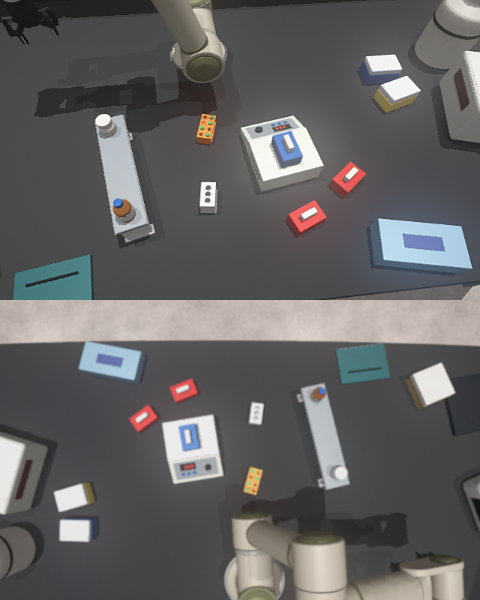

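The top picture (640 px) shows three candidates: the blue cover on the heater at (252,182), and red look-alikes at (191,154) and (246,121). The blue one on the white heater fits, and I'll confirm it in the close crop. The riser's free middle is at about (433,180), the bottle at (423,127) and the jar at (452,230).

```bash
cat > h.py <<'E'
from rig import ctrl
import cv2,numpy as np
from scipy.spatial.transform import Rotation as Ro
def pose():
    s=ctrl.sense(); q=s["ee_rot"]; return np.array(s["eef_pos"]),Ro.from_quat([q[1],q[2],q[3],q[0]]).as_matrix(),s
def w2p(name,uv,z,pr=None):
    k=ctrl.get_calibration(name)
    n=cv2.undistortPoints(np.array(uv,float).reshape(-1,1,2),k["K"],np.array([k["k1"],0,0,0,0.]))[:,0]
    d=np.c_[n,np.ones(len(n))]
    if name=="wrist":
        T=k["tool_from_camera"];p,R=pr; c=p+R@T[:3,3]; d=d@(R@T[:3,:3]).T
    else: c=-k["R"].T@k["t"]; d=d@k["R"]
    return c+d*((z-c[2])/d[:,2])[:,None]
def blob(mask,near=None):
    n,l,st,c=cv2.connectedComponentsWithStats(mask.astype(np.uint8))
    i=1+np.argmax(st[1:,4]) if near is None else 1+np.argmin(np.where(st[1:,4]>60,np.hypot(*(c[1:]-near).T),1e9))
    cs,_=cv2.findContours((l==i).astype(np.uint8),cv2.RETR_EXTERNAL,cv2.CHAIN_APPROX_NONE)
    return max(cs,key=cv2.contourArea)[:,0].astype(float),st[i,4]
def rect(name,cont,z,pr=None):
    P=w2p(name,cont,z,pr)[:,:2].astype(np.float32); (c,(w,h),a)=cv2.minAreaRect(P)
    if w<h: w,h,a=h,w,a+90
    return np.round(c,1),round(w,1),round(h,1),round(((a+90)%180)-90,1)
E
python3 - <<'E'
from h import *
import sys
for n,near,rn in(("top",(252,182),(433,180)),("scene",(383,200),(163,238))):
    im=ctrl.capture(n); hsv=cv2.cvtColor(im,cv2.COLOR_RGB2HSV);H,S,V=cv2.split(hsv)
    c,a=blob((H>100)&(H<125)&(S>120),near);print(n,"blue",a,rect(n,c,130))
    x0,y0=map(int,c.min(0));x1,y1=map(int,c.max(0))
    m=np.zeros(H.shape,bool);m[y0+2:y1-1,x0+2:x1-1]=1
    c2,a=blob(m&(S<60)&(V>150),near);print("grip",a,rect(n,c2,160))
    c3,a=blob((S<50)&(V>100)&(V<200),rn);print("riser",a,rect(n,c3,110))
    print(im[int(rn[1]),int(rn[0])])
    c4,a=blob((S<60)&(V>140),(np.array(near)+[0,22]) if n=="top" else np.array(near)+[20,15]);print("heater",a,rect(n,c4,90))
for nm,uv,z in (("bottle",(423,127),90),("jar",(452,230),165),("spare",(341,151),60),("rack",(337,240),47)): print(nm,w2p("top",[uv],z).round())
im=ctrl.capture("top")
cv2.imwrite("pics/c.png",cv2.cvtColor(cv2.resize(im[90:260,170:490],(800,425),interpolation=2),cv2.COLOR_RGB2BGR))
E
```

```text
top blue 398 (array([572.3, 253.9]), 88.2, 57.9, 10.5)
grip 146 (array([572.7, 255.8]), 53.5, 21.4, 10.6)
riser 4150 (array([ 582.5, -254.5]), 405.3, 122.9, 13.8)
[190 194 198]
heater 4723 (array([529.7, 247.7]), 244.8, 207.2, 10.1)
scene blue 293 (array([571.6, 258.2]), 93.3, 60.9, 10.9)
grip 153 (array([575.2, 256.8]), 51.0, 18.3, 12.6)
riser 3905 (array([ 601.2, -251.5]), 431.9, 106.3, 13.7)
[190 196 201]
heater 158 (array([534.8, 274.8]), 57.9, 22.3, 12.6)
bottle [[ 744. -240.   90.]]
jar [[ 445. -300.  165.]]
spare [[675.  -0.  60.]]
rack [[410.   9.  47.]]
```

View pics/c.png

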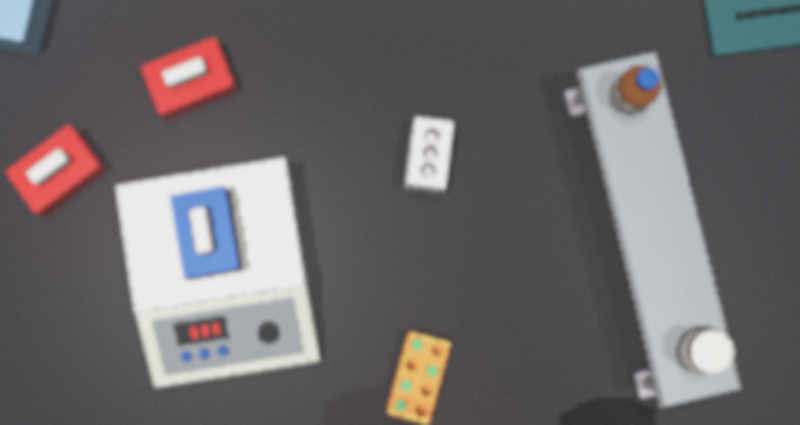

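Confirmed: the blue cap with the white bar on the white heater, at about world (573,256) with yaw about 10.5°. I'll move above it.

Call:
{"name": "play_rows", "arguments": {"motion": [[[0,0,-40],[0,0,0]],[[-25,-26,0],[0,0,0]],[[-25,-26,0],[0,0,0]],[[-25,-26,0],[0,0,0]],[[-25,-26,0],[0,0,0]],[[-25,-26,0],[0,0,0]],[[-25,-26,0],[0,0,0]],[[-25,-26,0],[0,0,0]],[[-25,-26,0],[0,0,0]],[[-25,-26,0],[0,0,0]],[[-25,-26,0],[0,0,0]],[[-25,-26,0],[0,0,0]],[[-25,-26,0],[0,0,0]],[[-25,-26,0],[0,0,0]],[[-25,-26,0],[0,0,0]],[[-25,-26,0],[0,0,0]],[[-25,-26,0],[0,0,0]],[[-25,-26,0],[0,0,0]],[[-25,-26,0],[0,0,0]],[[-25,-26,0],[0,0,0]]], "fingers": 60}}

```text
time_s: 2.72
eef_pos: [487.5, 98.6, 271.4]
ee_rot: [-0.0, 0.804, -0.595, 0.0]
force: [0.2, -1.1, 0.2]
grip_width: 0.699
```

Call:
{"name": "play_rows", "arguments": {"motion": [[[-25,-26,0],[0,0,0]],[[-25,-26,0],[0,0,0]],[[-25,-26,0],[0,0,0]],[[-25,-26,0],[0,0,0]],[[-25,-26,0],[0,0,0]],[[0,0,0],[0,0,6.5]],[[0,0,0],[0,0,0]],[[0,0,0],[0,0,0]]]}}

```text
time_s: 3.38
eef_pos: [574.7, 254.1, 271.1]
ee_rot: [0.0, 0.77, -0.638, -0.0]
force: [-0.9, -1.1, -0.6]
grip_width: 0.702
```

```bash
python3 - <<'E'
from h import *
p,R,s=pose(); print(p.round(1),s["time_s"],s["grip_width"],R.round(3).tolist(),s["joints"].round(2))
im=ctrl.capture("wrist");H,S,V=cv2.split(cv2.cvtColor(im,cv2.COLOR_RGB2HSV))
print(ctrl.spot_in("wrist","cover_grip")[:3])
cs,a=blob((H>100)&(H<125)&(S>120));print("blue",a,rect("wrist",cs,136,(p,R)))
hull=np.zeros(H.shape,np.uint8);cv2.fillConvexPoly(hull,cv2.convexHull(cs.astype(np.int32)),1)
hull=cv2.erode(hull,np.ones((7,7)))
c2,a=blob((hull>0)&(S<60)&(V>120));print("grip",a,rect("wrist",c2,160,(p,R)))
q=w2p("top",[(433.8,181.6)],110);print("ledge",q.round())
cv2.imwrite("pics/w.png",cv2.cvtColor(im,cv2.COLOR_RGB2BGR))
E
```

```text
[574.7 254.1 271.1] 3.3833 0.7020438240508619 [[0.185, -0.983, -0.0], [-0.983, -0.185, -0.0], [0.0, 0.0, -1.0]] [ 0.23  0.53  1.08 -0.    1.53  1.61]
[{'position': [0.4864, 0.4625], 'p': 0.77}, {'position': [0.2203, 0.1338], 'p': 0.73}, {'position': [0.4625, 0.0088], 'p': 0.59}]
blue 6597 (array([575.6, 257.6]), 98.4, 62.2, 10.8)
grip 992 (array([570.4, 256.6]), 41.6, 17.0, 10.6)
ledge [[ 582. -265.  110.]]
```

View pics/w.png

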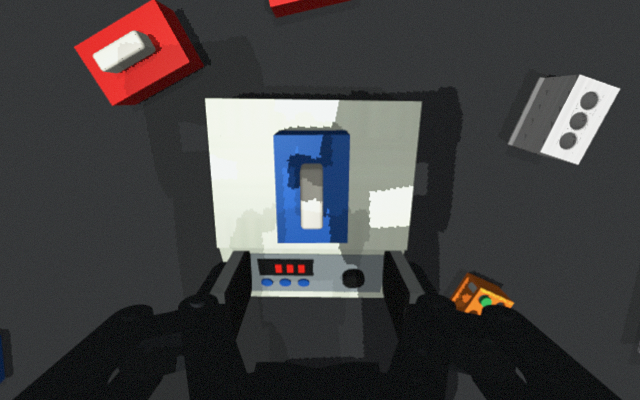

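The wrist picture shows the blue cover at (311,186) with its bar at (311,195), and a red look-alike at (140,45). The bar is 3 mm off to the left side and the yaw matches. I'll descend and grip.

Call:
{"name": "play_rows", "arguments": {"motion": [[[-3,0,30],[0,0,0]],[[0,0,35],[0,0,0]],[[0,0,35],[0,0,0]],[[0,0,20],[0,0,0]],[[0,0,9],[0,0,0]],[[0,0,0],[0,0,0]]], "fingers": 40}}

```text
time_s: 3.98
eef_pos: [573.6, 256.3, 141.2]
ee_rot: [0.001, 0.769, -0.639, -0.001]
force: [0.4, -0.4, 0.3]
grip_width: 0.467
```

Call:
{"name": "play_rows", "arguments": {"motion": [[[0,0,0],[0,0,0]],[[0,0,0],[0,0,0]],[[0,0,0],[0,0,0]],[[0,0,0],[0,0,0]],[[0,0,0],[0,0,0]],[[0,0,0],[0,0,0]]], "fingers": 0, "squeeze": 30}}

```text
time_s: 4.48
eef_pos: [575.0, 257.4, 144.3]
ee_rot: [-0.001, 0.769, -0.639, 0.001]
force: [-0.0, 1.3, 6.9]
grip_width: 0.199
```

Call:
{"name": "play_rows", "arguments": {"motion": [[[0,0,-5],[0,0,0]],[[0,0,-10],[0,0,0]],[[0,0,-20],[0,0,0]],[[0,0,-25],[0,0,0]],[[0,0,-25],[0,0,0]],[[0,0,-25],[0,0,0]],[[0,0,0],[0,0,0]]]}}

```text
time_s: 5.07
eef_pos: [575.5, 257.5, 258.6]
ee_rot: [-0.004, 0.769, -0.639, 0.003]
force: [-0.1, -0.3, -1.2]
grip_width: 0.203
```

Call:
{"name": "play_rows", "arguments": {"motion": [[[10,2,0],[0,0,0]],[[20,3,0],[0,0,0]],[[28,5,0],[0,0,0]],[[28,5,0],[0,0,0]],[[28,5,0],[0,0,0]],[[28,5,0],[0,0,0]],[[28,5,0],[0,0,0]],[[28,5,0],[0,0,0]],[[28,5,0],[0,0,0]],[[28,5,0],[0,0,0]],[[28,5,0],[0,0,0]],[[28,5,0],[0,0,0]],[[28,5,0],[0,0,0]],[[28,5,0],[0,0,0]],[[28,5,0],[0,0,0]],[[28,5,0],[0,0,0]],[[28,5,0],[0,0,0]],[[28,5,0],[0,0,0]],[[24,3,0],[0,0,0]],[[12,2,0],[0,0,-3]]]}}

```text
time_s: 6.73
eef_pos: [578.0, -267.8, 250.4]
ee_rot: [0.0, 0.784, -0.62, -0.001]
force: [0.6, 1.3, -1.7]
grip_width: 0.2
```

Call:
{"name": "play_rows", "arguments": {"motion": [[[0,0,0],[0,0,0]],[[0,0,0],[0,0,0]]]}}

```text
time_s: 6.9
eef_pos: [578.6, -265.0, 250.9]
ee_rot: [0.0, 0.785, -0.62, -0.001]
force: [0.3, -0.3, -2.5]
grip_width: 0.2
```

```bash
python3 - <<'E'
from h import *
p,R,s=pose(); print(p.round(1),s["time_s"],s["grip_width"],R.round(3).tolist(),s["joints"].round(2),s["force"].round(1))
im=ctrl.capture("wrist");t=ctrl.capture("top");sc=ctrl.capture("scene")
cv2.imwrite("pics/w2.png",cv2.cvtColor(np.vstack([im,cv2.resize(sc[100:300,50:370],(640,400))])[:,:],cv2.COLOR_RGB2BGR)) 
v=cv2.imread("pics/w2.png");cv2.imwrite("pics/w2.png",cv2.resize(v,(480,600)))
np.savez("w2.npz",im=im,p=p,R=R)
E
```

```text
[ 578.6 -265.   250.9] 6.9 0.19966768758720763 [[0.232, -0.973, -0.002], [-0.973, -0.232, 0.002], [-0.002, 0.002, -1.0]] [-0.61  0.56  1.08  0.    1.5   0.72] [ 0.3 -0.3 -2.5]
```

View pics/w2.png

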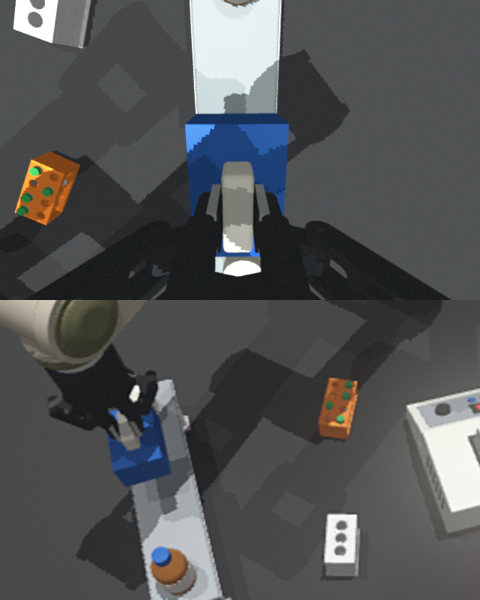

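The wrist view shows the cover held level over the board. The board edges run at about columns 255 and 373 of the full picture, with the bottle ahead and the jar behind. Next I'll work out the centreline offset.

```bash
python3 - <<'E'
from h import *
d=np.load("w2.npz");im=d["im"];p=d["p"];R=d["R"]
g=im.max(2).astype(int)
for r in(50,80,110,135):
    row=np.where(g[r,200:430]>125)[0]+200; l,rr=row.min(),row.max()
    P=w2p("wrist",[(l,r),(rr+1,r)],110,(p,R));T=(P-p)@R
    print(r,l,rr,P[:,:2].round(1).tolist(),"tool x",T[:,0].round(1))
    
E
```

```text
50 255 373 [[676.6, -193.2], [697.9, -283.2]] tool x [-46.9  45.7]
80 257 371 [[655.3, -198.6], [676.4, -287.8]] tool x [-46.5  45.2]
110 258 370 [[632.8, -203.6], [654.1, -293.4]] tool x [-46.9  45.4]
135 260 369 [[613.3, -208.8], [634.5, -298.2]] tool x [-46.3  45.5]
```

Centred within 0.5 mm and aligned. I'll lower the cover, gently at the end.

Call:
{"name": "play_rows", "arguments": {"motion": [[[0,0,15],[0,0,0]],[[0,0,25],[0,0,0]],[[0,0,20],[0,0,0]],[[0,0,12],[0,0,0]],[[0,0,6],[0,0,0]],[[0,0,3],[0,0,0]],[[0,0,1.5],[0,0,0]],[[0,0,1],[0,0,0]],[[0,0,1],[0,0,0]],[[0,0,1],[0,0,0]],[[0,0,0],[0,0,0]],[[0,0,0],[0,0,0]]]}}

```text
time_s: 8.05
eef_pos: [579.5, -264.7, 167.0]
ee_rot: [-0.0, 0.785, -0.619, 0.0]
force: [0.4, 0.2, -0.9]
grip_width: 0.199
```

Call:
{"name": "play_rows", "arguments": {"motion": [[[0,0,1],[0,0,0]],[[0,0,1],[0,0,0]],[[0,0,0],[0,0,0]],[[0,0,0],[0,0,0]]]}}

```text
time_s: 8.38
eef_pos: [579.4, -264.6, 164.8]
ee_rot: [-0.0, 0.785, -0.619, -0.0]
force: [1.1, -0.4, -0.9]
grip_width: 0.203
```

Call:
{"name": "play_rows", "arguments": {"motion": [[[0,0,1],[0,0,0]],[[0,0,1],[0,0,0]],[[0,0,0],[0,0,0]],[[0,0,0],[0,0,0]]]}}

```text
time_s: 8.72
eef_pos: [579.4, -264.6, 164.4]
ee_rot: [0.0, 0.785, -0.619, 0.0]
force: [-4.3, 3.4, 9.2]
grip_width: 0.195
```

Contact at 164.4 as predicted. I'll relieve the push, release, and retreat.

Call:
{"name": "play_rows", "arguments": {"motion": [[[0,0,-1.5],[0,0,0]],[[0,0,0],[0,0,0]]]}}

```text
time_s: 8.88
eef_pos: [579.6, -264.7, 164.6]
ee_rot: [-0.0, 0.785, -0.619, 0.0]
force: [-0.3, 0.7, -0.7]
grip_width: 0.202
```

Call:
{"name": "play_rows", "arguments": {"motion": [[[0,0,0],[0,0,0]],[[0,0,0],[0,0,0]],[[0,0,0],[0,0,0]],[[0,0,0],[0,0,0]],[[0,0,-5],[0,0,0]],[[0,0,-10],[0,0,0]],[[0,0,-25],[0,0,0]],[[0,0,-40],[0,0,0]],[[0,0,-35],[0,0,0]]], "fingers": 45}}

```text
time_s: 9.63
eef_pos: [579.2, -264.5, 282.1]
ee_rot: [-0.0, 0.785, -0.619, 0.0]
force: [0.6, -1.3, 0.6]
grip_width: 0.529
```

Call:
{"name": "play_rows", "arguments": {"motion": [[[-18,-3,0],[0,0,3]],[[-28,-5,0],[0,0,0]],[[-28,-5,0],[0,0,0]],[[-28,-5,0],[0,0,0]],[[-28,-5,0],[0,0,0]],[[-28,-5,0],[0,0,0]],[[-28,-5,0],[0,0,0]],[[-28,-5,0],[0,0,0]],[[-28,-5,0],[0,0,0]],[[-28,-5,0],[0,0,0]],[[-28,-5,0],[0,0,0]],[[-28,-5,0],[0,0,0]],[[-28,-5,0],[0,0,0]],[[-28,-5,0],[0,0,0]],[[-28,-5,0],[0,0,0]],[[-28,-5,0],[0,0,0]],[[-28,-5,0],[0,0,0]],[[-28,-5,0],[0,0,0]],[[-18,-4,0],[0,0,0]],[[0,0,0],[0,0,0]]], "fingers": 85}}

```text
time_s: 11.3
eef_pos: [575.0, 258.8, 280.1]
ee_rot: [-0.001, 0.77, -0.638, -0.0]
force: [-0.4, -0.4, 0.4]
grip_width: 0.992
```

```bash
python3 - <<'E'
from h import *
p,R,s=pose(); print(p.round(1),s["time_s"],s["grip_width"],R.round(3).tolist(),s["joints"].round(2),s["force"].round(1))
im=ctrl.capture("wrist");t=ctrl.capture("top");sc=ctrl.capture("scene")
print(ctrl.spot_in("wrist","block")[:3],ctrl.spot_in("scene","cover")[:4])
v=cv2.cvtColor(np.vstack([im,cv2.resize(sc[100:300,50:370],(640,400))]),cv2.COLOR_RGB2BGR)
cv2.imwrite("pics/w3.png",cv2.resize(v,(480,600)))
np.savez("w3.npz",im=im,p=p,R=R)
E
```

```text
[575.  258.8 280.1] 11.3 0.9918094283727125 [[0.186, -0.983, 0.001], [-0.983, -0.186, 0.001], [-0.001, -0.001, -1.0]] [0.24 0.53 1.05 0.   1.56 1.62] [-0.4 -0.4  0.4]
[{'position': [0.4973, 0.4558], 'p': 0.63}] [{'position': [0.7231, 0.5978], 'p': 0.95}, {'position': [0.2414, 0.536], 'p': 0.59}, {'position': [0.6366, 0.7265], 'p': 0.58}]
```

View pics/w3.png

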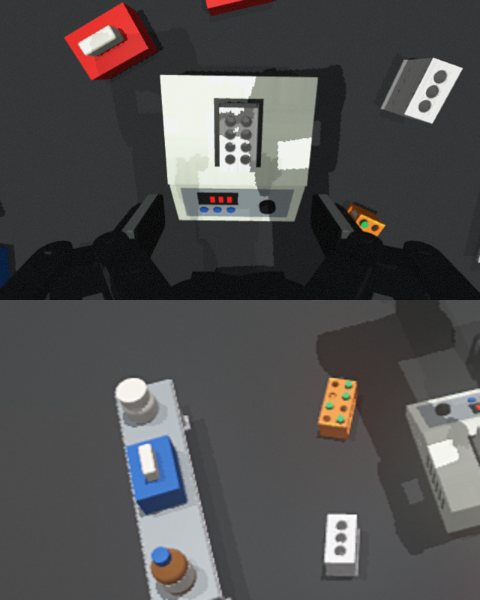

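The cover stands upright on the ledge between jar and bottle (view 157,475). The block shows in the well at about (318,185) of the full wrist picture. Next I'll measure it.

```bash
python3 - <<'E'
from h import *
d=np.load("w3.npz");im=d["im"];p=d["p"];R=d["R"]
H,S,V=cv2.split(cv2.cvtColor(im,cv2.COLOR_RGB2HSV))
for r in (165,180,195,210): print(r,V[r,284:354].tolist())
print("block",w2p("wrist",[(318,186)],128,(p,R)).round(1),((w2p("wrist",[(318,186)],128,(p,R))-p)@R).round(1))
cv2.imwrite("pics/w3c.png",cv2.cvtColor(cv2.resize(im[110:250,230:410],(720,560),interpolation=2),cv2.COLOR_RGB2BGR))
E
```

```text
165 [246, 178, 93, 74, 70, 74, 70, 73, 122, 144, 148, 144, 148, 151, 144, 141, 124, 97, 79, 73, 72, 72, 72, 75, 76, 74, 71, 72, 78, 98, 120, 129, 129, 129, 140, 142, 141, 122, 96, 80, 74, 76, 69, 76, 75, 76, 71, 76, 68, 74, 89, 117, 138, 148, 149, 148, 149, 154, 148, 104, 48, 30, 31, 33, 26, 51, 144, 159, 159, 158]
180 [245, 203, 111, 68, 65, 65, 66, 76, 144, 212, 224, 222, 176, 158, 146, 129, 104, 81, 78, 76, 71, 74, 73, 74, 72, 70, 76, 76, 77, 88, 114, 139, 144, 143, 138, 147, 132, 104, 81, 73, 75, 78, 75, 74, 72, 72, 75, 69, 73, 67, 78, 106, 137, 144, 147, 153, 154, 149, 125, 70, 35, 28, 31, 26, 42, 113, 152, 160, 160, 157]
195 [247, 195, 106, 55, 56, 58, 58, 64, 131, 238, 246, 244, 244, 245, 245, 213, 132, 86, 73, 73, 78, 74, 76, 77, 77, 75, 74, 76, 85, 128, 211, 242, 244, 243, 245, 242, 202, 111, 77, 72, 77, 74, 76, 75, 74, 75, 76, 75, 80, 82, 94, 122, 144, 147, 151, 154, 154, 149, 95, 41, 27, 27, 28, 27, 67, 141, 157, 157, 159, 158]
210 [245, 230, 131, 60, 44, 53, 54, 62, 131, 237, 245, 244, 243, 244, 245, 231, 164, 97, 69, 73, 70, 71, 77, 72, 74, 72, 70, 70, 86, 161, 230, 242, 240, 239, 242, 240, 189, 112, 73, 72, 71, 70, 71, 74, 74, 74, 71, 77, 85, 94, 120, 141, 144, 147, 154, 153, 147, 117, 61, 26, 19, 21, 23, 39, 116, 132, 133, 131, 130, 131]
block [[575.8 256.9 128. ]] [[  2.1  -0.3 152.1]]
```

View pics/w3c.png

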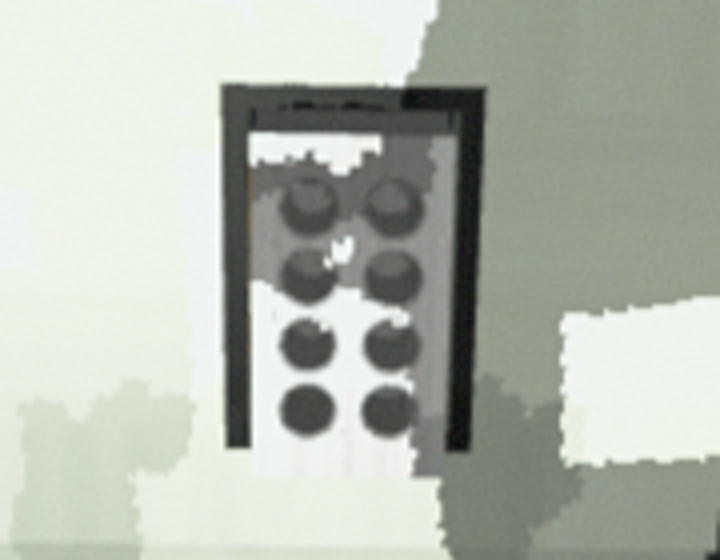

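The block's top is centred about 2 mm toward tool +x, with aligned yaw. I'll descend astride it and grip.

Call:
{"name": "play_rows", "arguments": {"motion": [[[2,0,20],[0,0,0]],[[0,0,35],[0,0,0]],[[0,0,35],[0,0,0]],[[0,0,35],[0,0,0]],[[0,0,30],[0,0,0]],[[0,0,16],[0,0,0]],[[0,0,8],[0,0,0]],[[0,0,0],[0,0,0]],[[0,0,0],[0,0,0]]]}}

```text
time_s: 12.3
eef_pos: [576.6, 253.2, 101.5]
ee_rot: [-0.001, 0.769, -0.64, 0.0]
force: [0.1, -0.9, -0.6]
grip_width: 0.995
```

Call:
{"name": "play_rows", "arguments": {"motion": [[[0,0,0],[0,0,0]],[[0,0,0],[0,0,0]],[[0,0,0],[0,0,0]],[[0,0,0],[0,0,0]],[[0,0,0],[0,0,0]],[[0,0,0],[0,0,0]]], "fingers": 30, "squeeze": 40}}

```text
time_s: 12.8
eef_pos: [576.0, 257.3, 103.0]
ee_rot: [-0.004, 0.769, -0.639, -0.001]
force: [-5.2, 15.2, 10.7]
grip_width: 0.519
```

```bash
python3 - <<'E'
from h import *
p,R,s=pose(); print(p.round(1),s["grip_width"]*85.4,R.round(3).tolist(),s["force"].round(1),s["wrist_torque"].round(2))
E
```

```text
[576.  257.3 103. ] 44.31111066519968 [[0.183, -0.983, 0.003], [-0.983, -0.183, 0.007], [-0.006, -0.004, -1.0]] [-5.2 15.2 10.7] [ 2.85  0.8  -0.21]
```

Gripped at 44 mm, with about 15 N of side load because the target was about 3.5 mm off. I'll centre it, then squeeze harder.

Call:
{"name": "play_rows", "arguments": {"motion": [[[-1.5,0,0],[0,0,0]],[[-1.5,0,0],[0,0,0]],[[0,0,0],[0,0,0]],[[0,0,0],[0,0,0]],[[0,0,0],[0,0,0]]], "squeeze": 110}}

```text
time_s: 13.22
eef_pos: [575.9, 257.6, 103.1]
ee_rot: [-0.002, 0.769, -0.639, 0.001]
force: [-4.4, 3.6, 13.3]
grip_width: 0.504
```

```bash
cat > st.py <<'E'
from h import *
p,R,s=pose(); print(s["time_s"],p.round(1),round(s["grip_width"]*85.4,1),"force tool",(R.T@s["force"]).round(1),"torque",s["wrist_torque"].round(2),(R.T@s["wrist_torque"]).round(2))
print("tilt about heater x (deg):",np.degrees(np.arctan2(-R[2,0],-R[2,2])).round(2),"about y",np.degrees(R[2,1]).round(2))
E
python3 st.py
```

```text
13.2167 [575.9 257.6 103.1] 43.0 force tool [ -4.3   3.6 -13.3] torque [ 0.3   0.69 -0.26] [-0.62 -0.42  0.27]
tilt about heater x (deg): 0.08 about y -0.21
```

Rock the left (+y) side up about the right foot edge.

Call:
{"name": "play_rows", "arguments": {"motion": [[[0.6,0,-0.4],[0,-1,0]],[[0.6,0,-0.4],[0,-1,0]],[[0.6,0,-0.4],[0,-1,0]],[[0.6,0,-0.4],[0,-1,0]],[[0.6,0,-0.4],[0,-1,0]],[[0.6,0,-0.4],[0,-1,0]],[[0,0,0],[0,0,0]],[[0,0,0],[0,0,0]]]}}

```text
time_s: 13.88
eef_pos: [576.7, 253.8, 105.4]
ee_rot: [-0.035, 0.768, -0.638, -0.04]
force: [-4.3, 2.2, 12.0]
grip_width: 0.502
```

```bash
python3 st.py
```

```text
13.8833 [576.7 253.8 105.4] 42.9 force tool [ -4.2   3.8 -11.6] torque [ 0.6   0.77 -0.07] [-0.63 -0.73  0.14]
tilt about heater x (deg): 6.11 about y -0.2
```

Call:
{"name": "play_rows", "arguments": {"motion": [[[0.6,0,-0.4],[0,-1,0]],[[0.6,0,-0.4],[0,-1,0]],[[0.6,0,-0.4],[0,-1,0]],[[0.6,0,-0.4],[0,-1,0]],[[0,0,0],[0,0,0]],[[0,0,0],[0,0,0]]]}}

```text
time_s: 14.38
eef_pos: [577.1, 251.5, 106.6]
ee_rot: [-0.058, 0.766, -0.637, -0.067]
force: [-4.6, 4.0, 11.8]
grip_width: 0.503
```

```bash
python3 st.py; python3 - <<'E'
from h import *
im=ctrl.capture("wrist");sc=ctrl.capture("scene")
v=np.vstack([cv2.resize(im[60:310,170:470],(480,400)),cv2.resize(sc[160:260,330:430],(480,480))[:400]])
cv2.imwrite("pics/r1.png",cv2.cvtColor(cv2.resize(v,(360,600)),cv2.COLOR_RGB2BGR))
E
```

```text
14.3833 [577.1 251.5 106.6] 42.9 force tool [ -6.7   3.8 -10.8] torque [ 0.77  0.77 -0.09] [-0.59 -0.9   0.2 ]
tilt about heater x (deg): 10.14 about y -0.19
```

View pics/r1.png

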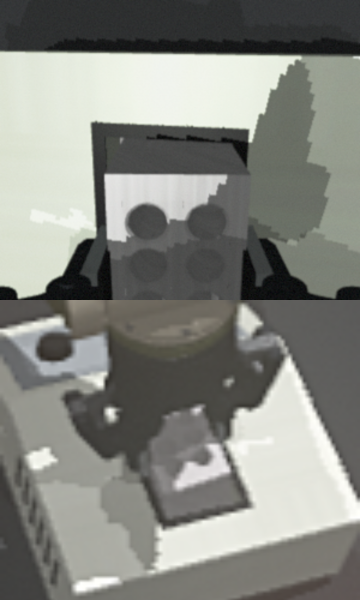

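The block tilts with the gripper, 10.1° left side up, and the heater is flat. I'll go a little further so the left catch snaps fully under, still pivoting on the right edge.

Call:
{"name": "play_rows", "arguments": {"motion": [[[0.6,0,-0.4],[0,-0.9,0]],[[0.4,0,-0.4],[0,-0.6,0]],[[0,0,0],[0,0,0]],[[0,0,0],[0,0,0]]]}}

```text
time_s: 14.82
eef_pos: [577.1, 251.0, 107.1]
ee_rot: [-0.066, 0.765, -0.636, -0.077]
force: [-4.2, 7.1, 10.3]
grip_width: 0.505
```

```bash
python3 st.py
```

```text
14.8167 [577.1 251.  107.1] 43.1 force tool [-9.7  2.7 -8.5] torque [ 1.35  0.68 -0.11] [-0.39 -1.45  0.2 ]
tilt about heater x (deg): 11.69 about y -0.19
```

Now rock the right side up about the left foot edge.

Call:
{"name": "play_rows", "arguments": {"motion": [[[-0.6,0,-0.45],[0,1,0]],[[-0.6,0,-0.45],[0,1,0]],[[-0.6,0,-0.45],[0,1,0]],[[-0.6,0,-0.45],[0,1,0]],[[-0.6,0,-0.45],[0,1,0]],[[-0.6,0,-0.45],[0,1,0]],[[0,0,0],[0,0,0]],[[0,0,0],[0,0,0]]]}}

```text
time_s: 15.48
eef_pos: [576.4, 254.3, 108.8]
ee_rot: [-0.033, 0.768, -0.639, -0.037]
force: [-0.1, 8.4, 0.8]
grip_width: 0.504
```

```bash
python3 st.py
```

```text
15.4833 [576.4 254.3 108.8] 43.0 force tool [-8.3 -1.4  0. ] torque [ 2.15  0.03 -0.16] [ 0.38 -2.12  0.13]
tilt about heater x (deg): 5.7 about y -0.15
```

Call:
{"name": "play_rows", "arguments": {"motion": [[[0,0,1],[0,0,0]],[[-0.6,0,-0.3],[0,1,0]],[[-0.6,0,-0.4],[0,1,0]],[[0,0,0],[0,0,0]],[[0,0,0],[0,0,0]]]}}

```text
time_s: 15.9
eef_pos: [576.3, 255.5, 109.7]
ee_rot: [-0.022, 0.769, -0.639, -0.024]
force: [-1.6, 7.3, 8.7]
grip_width: 0.507
```

```bash
python3 st.py
```

```text
15.9 [576.3 255.5 109.7] 43.3 force tool [-8.   0.3 -8.2] torque [ 1.93  0.62 -0.04] [-0.25 -2.01  0.06]
tilt about heater x (deg): 3.7 about y -0.2
```

Geometry: left foot about 8.4 mm up on its catch, right about 5.2 mm. Continue.

Call:
{"name": "play_rows", "arguments": {"motion": [[[-0.6,0,-0.45],[0,1,0]],[[-0.6,0,-0.45],[0,1,0]],[[-0.6,0,-0.45],[0,1,0]],[[-0.6,0,-0.45],[0,1,0]],[[0,0,0],[0,0,0]],[[0,0,0],[0,0,0]]]}}

```text
time_s: 16.4
eef_pos: [576.0, 257.9, 112.0]
ee_rot: [0.0, 0.769, -0.639, 0.004]
force: [-2.8, 8.3, 11.1]
grip_width: 0.505
```

```bash
python3 st.py
```

```text
16.4 [576.  257.9 112. ] 43.2 force tool [ -8.6   1.1 -11.1] torque [ 1.36  0.68 -0.  ] [-0.42 -1.47  0.01]
tilt about heater x (deg): -0.32 about y -0.25
```

Call:
{"name": "play_rows", "arguments": {"motion": [[[-0.6,0,-0.45],[0,1,0]],[[-0.6,0,-0.45],[0,1,0]],[[-0.6,0,-0.45],[0,1,0]],[[0,0,0],[0,0,0]],[[0,0,0],[0,0,0]]]}}

```text
time_s: 16.82
eef_pos: [575.7, 258.3, 111.6]
ee_rot: [0.018, 0.769, -0.639, 0.024]
force: [0.5, 4.3, 6.3]
grip_width: 0.5
```

```bash
python3 st.py
```

```text
16.8167 [575.7 258.3 111.6] 42.7 force tool [-3.7 -1.3 -6.6] torque [ 0.88 -0.13 -0.09] [ 0.28 -0.84  0.11]
tilt about heater x (deg): -3.44 about y -0.13
```

Right foot about 10 mm up, left about 7 mm, so both are past. I'll ease upward in small steps while watching the force.

Call:
{"name": "play_rows", "arguments": {"motion": [[[0,0,-1],[0,0,0]],[[0,0,-1],[0,-1,0]],[[0,0,-1],[0,-1,0]],[[0,0,0],[0,0,0]],[[0,0,0],[0,0,0]]]}}

```text
time_s: 17.23
eef_pos: [574.7, 257.1, 112.9]
ee_rot: [0.009, 0.769, -0.64, 0.009]
force: [0.3, 0.0, -4.8]
grip_width: 0.506
```

```bash
python3 st.py
```

```text
17.2333 [574.7 257.1 112.9] 43.2 force tool [-0.1 -0.3  4.8] torque [ 0.09 -0.03 -0.04] [ 0.05 -0.08  0.04]
tilt about heater x (deg): -1.52 about y 0.13
```

The force equals the block's weight alone, with no side load or torque: the block is free. Lift it straight out.

Call:
{"name": "play_rows", "arguments": {"motion": [[[0,0,-2],[0,-0.8,0]],[[0,0,-3],[0,-0.7,0]],[[0,0,-4],[0,0,0]],[[0,0,-5],[0,0,0]],[[0,0,-6],[0,0,0]],[[0,0,-6],[0,0,0]],[[0,0,-4],[0,0,0]],[[0,0,-2],[0,0,0]],[[0,0,0],[0,0,0]],[[0,0,0],[0,0,0]],[[0,0,0],[0,0,0]],[[0,0,0],[0,0,0]],[[0,0,0],[0,0,0]],[[0,0,0],[0,0,0]]]}}

```text
time_s: 18.4
eef_pos: [575.1, 257.8, 145.4]
ee_rot: [0.0, 0.769, -0.639, -0.0]
force: [-0.7, 0.2, -4.6]
grip_width: 0.506
```

```bash
python3 st.py; python3 - <<'E'
from h import *
sc=ctrl.capture("scene");im=ctrl.capture("wrist")
H,S,V=cv2.split(cv2.cvtColor(ctrl.capture("top"),cv2.COLOR_RGB2HSV))
for n in("cover","heater","spare_block","tube_rack","reagent_bottle","bead_jar"): print(n,[(round(d["p"],2),round(d["position"][0]*640),round(d["position"][1]*400)) for d in ctrl.spot_in("scene",n)[:3]])
v=np.vstack([im,cv2.resize(sc[110:310,110:430],(640,400))])
cv2.imwrite("pics/f.png",cv2.cvtColor(cv2.resize(v,(480,600)),cv2.COLOR_RGB2BGR))
E
```

```text
18.4 [575.1 257.8 145.4] 43.2 force tool [-0.3  0.6  4.6] torque [-0.02  0.01  0.07] [-0.02  0.02 -0.07]
tilt about heater x (deg): 0.0 about y 0.02
cover [(0.9, 462, 239), (0.77, 156, 215), (0.64, 407, 292)]
heater [(0.86, 365, 216)]
spare_block [(0.9, 276, 262)]
tube_rack [(0.66, 273, 170), (0.44, 153, 218), (0.21, 384, 200)]
reagent_bottle [(0.71, 166, 281), (0.17, 389, 198)]
bead_jar [(0.75, 144, 166)]
```

View pics/f.png

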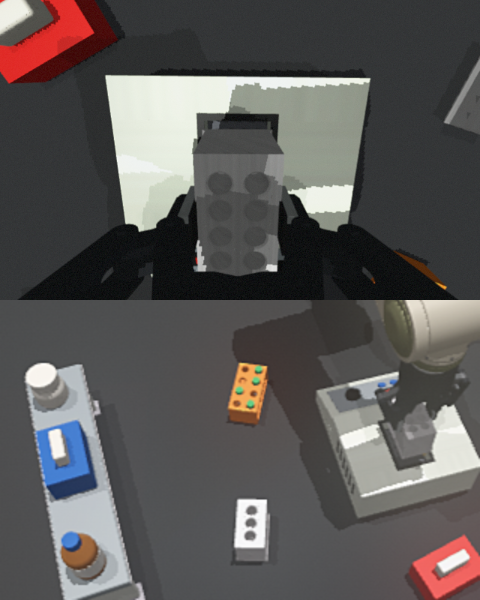

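The final picture shows the block held level above its well (view 238,210), the cover upright on the ledge (65,460), and everything else in place. Handing in.

```bash
python3 -c "
from rig import ctrl
print(ctrl.finish_job())"
```

```text
the job is handed in; nothing more can be done
None
```

I finished the job and handed it in at about 18.5 s of the 54 s allowed. No verdict was reported, so what follows rests on my own checks.

- **Cover:** I set the blue cover down on the middle of the ledge and let go. The last picture shows it upright between the jar and the bottle.
- **Rocking:** I rocked the block's left side up to 11.7° about its right foot edge, then the right side up about the left edge. I worked out the foot heights from the arm's pose. At the end of the second rock they were about 7 mm (left) and 10 mm (right), both past the 6 mm the task asks for.
- **Block:** It is held about 20 mm above the deck. The tool is level to within 0.1°, and the measured force is 4.6 N, which is the block's weight, with almost no side load or torque.
- **Heater and bystanders:** The bottle, jar, spare block and rack are within a few pixels of where they started. The heater looks flat and in place, though I didn't measure how far it may have shifted.

Two readings didn't go as expected:
- The catches gave no clear force or torque signal as they let go, so I judged it from the tilt and from the block lifting free.
- When I gripped the block I was about 3.5 mm off centre, with about 15 N of side load, and corrected that before rocking.

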